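# Square the carrier plates under the inspection camera and weight them down

### The job

Tap the untidy stack of four ceramic plates in the jig until every plate is flush against both fences, so that all their edges line up. Then take the steel weight by its fin and set it down, without dropping it, upright on the middle of the squared stack, leaving the plates flush. Do not bump the camera that hangs over the jig, and leave the jar, the screwdriver and the lamp controller where they are.

Things in the scene. Friction and masses are not known exactly. Their poses are not given: they have to be found in the camera images.
- jig: Aluminium base plate fixed to the bench, 155 x 140 x 10 mm thick, with two dark steel fences on it. Origin on the bench (z = 0), straight below the centre of a squared stack; it reaches from -85 to +70 mm along its x and -60 to +80 mm along its y. Its -x and +y sides are open. A squared plate has its origin at jig x = y = 0, its axes parallel to the jig's.
- far_fence (a point): Middle of the far fence's face, at its top edge: jig x = +50, y = 0, z = 40 mm. The face looks to the jig's -x; 75 mm long, 30 mm high, 12 mm thick.
- side_fence (a point): Middle of the side fence's face, at its top edge: jig x = 0, y = -37.5, z = 40 mm. The face looks to the jig's +y; 100 mm long, 30 mm high, 12 mm thick.
- plate1: White ceramic plate, 100 (its x) x 75 (its y) x 8 mm thick, about 160 g; number 1 of 4 from the bottom of the stack, its underside 10 mm above the bench. Origin: centre of its underside; z up. At the start it stands 6 to 20 mm off each fence and slightly turned.
- plate2: White ceramic plate, 100 (its x) x 75 (its y) x 8 mm thick, about 160 g; number 2 of 4 from the bottom of the stack, its underside 18 mm above the bench. Origin: centre of its underside; z up. At the start it stands 6 to 20 mm off each fence and slightly turned.
- plate3: White ceramic plate, 100 (its x) x 75 (its y) x 8 mm thick, about 160 g; number 3 of 4 from the bottom of the stack, its underside 26 mm above the bench. Origin: centre of its underside; z up. At the start it stands 6 to 20 mm off each fence and slightly turned.
- plate4: White ceramic plate, 100 (its x) x 75 (its y) x 8 mm thick, about 160 g; number 4 of 4 from the bottom of the stack, its underside 34 mm above the bench. Origin: centre of its underside; z up. At the start it stands 6 to 20 mm off each fence and slightly turned.
- weight: Steel weight, about 0.65 kg: block 70 (its x) x 55 (its y) x 20 mm high, with an upright fin on its middle, 50 mm long (x) x 16 mm thick (y), from 19 to 65 mm above the underside, to hold it by. Origin: centre of its underside; z up. Starts on the bench left of the jig, its fin within 0.4 rad of the world y axis.
- camera: Fixed camera on a boom stand; origin and axes as jig, it stands with the jig. A 64 mm ring light hangs over the jig's origin, its lower face 238 mm up, with a 48 mm square camera box above it to 338 mm. The boom runs along -y, 305 mm up, to a column (28 mm across, 350 mm tall) at y = -180 mm on a 120 mm foot. An upright gripper does not fit under it: lean the tool out to -x or +y.
- jar: Amber glass jar with white cap, 60 mm across, 72 mm high; origin at the centre of its underside. Bystander.
- screwdriver: Screwdriver with yellow handle, 190 mm long along its x, 20 to 30 mm high, lying far left; bystander.
- controller: Grey lamp controller box, 130 (x) x 85 (y) x 50 mm high with a knob on top (66 mm in all), on the bench to the right near the robot; origin at the centre of its underside. Bystander.
Not all that is in view belongs to the job. Leave any purple look-alike of the plate4 alone.

How it is judged:
By the outcome, as a careful person would: the job done as asked, in the order asked, and still so for the second after the job is handed in, with the robot touching nothing.
It also fails if it takes over 72 s, if anything falls off the work surface, if the arm or the gripper's body presses on something with over 40 N, if the wrist force passes 120 N, or if a joint passes its speed limit or range.

### The arm

A 6-joint arm with a two-finger parallel gripper is mounted at the origin on the work surface. World frame = base frame: x ahead of the robot, y to its left, z up, the work surface at z = 0. Lengths are in m, angles in rad, forces in N, time in s.
With the tool pointing down it reaches from about 0.3 to 0.775 m from the base axis. Payload 14.6 kg.
Tool frame: the origin (TCP) lies midway between the tips of the shut fingers; the grasp point (between the pads) lies 19 mm behind it (ctrl.pinch_z is the z of the grasp point in the tool frame, in m); z points along the fingers, y is the line along which they close (so a half turn about z gives the same grasp; the last joint's range is limited). The gripper opens to 94 mm and grips with 3 to 60 N. Pads are 16 mm wide; open, the fingers measure 119 mm over their backs; the gripper's body (75 mm by 177 mm) begins 78 mm behind the grasp point.
Start: joints at [1.107, 0.3, 1.521, -0, 1.321, -0.067], TCP at [0.213, 0.507, 0.205] pointing down, gripper open.
Joint ranges: [-3.03, 3.03], [-0.79, 2.21], [0.23, 2.52], [-1.04, 4.18], [0, 3.07], [-2.55, 2.55]. Speed limits (rad/s): [2.22, 2.22, 2.57, 3.14, 3.14, 3.14].

### API

Orientations are given as [roll, pitch, yaw] about the fixed x, y, z axes, in that order (R = Rz(yaw) Ry(pitch) Rx(roll)).
In Python, from station import ctrl, camera, ticket gives the robot as it stands. The module is installed in compiled form; this text tells all that it offers.
- The arm moves only by the shell command python3 -m inch 'ROWS' [FORCE]. ROWS is text: rows parted by semicolons, each of 7 numbers parted by spaces: the opening, from -1 (shut) to 1 (fully open), then the shift along the tool's x, y, z in units of 0.03 m (1.0 is 0.03 m), then the turn, a rotation vector about the tool's x, y, z in units of 10 degrees (1.0 is 10 degrees). In form: grip dx dy dz rx ry rz; .... A call has 1 to 10 rows; each row shifts and turns the commanded pose from where the row before left it, along the tool's axes as they then stand; what a row does not reach is not made up. A row lasts 1/8 s, in which the tool goes at most 62.5 mm and 10.7 degrees, less where a joint would pass 70% of its speed; a pose out of reach is approached as far as the arm can. A call with a number of a shift or a turn outside -1 to 1 is refused whole. A call with a gripper value outside its range is refused whole. The fingers move at their own pace and stop on an object; FORCE is the grip in N (left out, the last holds). Time passes only in rows, so rows that do not move let the fingers close. It gives the time, the measured TCP pose, the force, the opening and the grip force at its end, in the units of the state.
- ctrl.get_obs(): the state, without advancing time (a new reading comes with each control period).
- camera(name): name is "scene" or "top" or "wrist"; returns a dict with "img" (400x640x3 uint8, blue, green, red), "range_z" (400x640 float32, m along the optical axis (not along the pixel's ray), 0 where there is no reading), "intrinsics" (3x3 intrinsics, pixels), "k1" (the pictures are not rectified: a ray, as slopes to the right and down, at radius r is drawn at 1 + k1 r^2 times it, then the intrinsics apply), "view" (4x4, takes a point from world to camera coordinates). Camera axes: x right, y down, z forward; pixel columns grow to the right and rows downward; lengths in m; the calibration is good to about 2 mm. A picture is of the moment at which its call begins.
- ticket.hand_in(): hands the job in; it is judged then, once.
The state is a dict: "time_s": time; "qpos": joint angles; "joint_vel": joint speeds; "tau": joint torques, N m; "ee_pos": TCP position; "eef_rot": TCP orientation; "force": force on the tool from outside, world axes, zero at the start; "moment": the same for the moment, N m; "grip_width": finger opening in m; "grip_force": force on a finger pad.
Only numpy, scipy, OpenCV 4.12 (cv2) and the standard library are available. Lean on these libraries where they do the work, as an engineer would, in place of code of your own. Each camera call takes 0.05 s, during which the arm holds its last target. There are 200 camera calls.

## Working session

There is one attempt and no reset: what is moved stays moved. The work goes in short steps, Python scripts to look and compute and a shell command to move; the robot and the scene stay as the last step left them, time stands still between calls to the robot, and variables do not carry over. Pictures are saved under pics/ and viewed, at most 10 in all, crops included, and the job is handed in when it is done.

```bash
mkdir -p pics
cat > h.py <<'E'
import numpy as np, cv2
from station import ctrl, camera, ticket
from scipy.spatial.transform import Rotation as R
def cloud(c):
    "world xyz per pixel (400x640x3), nan where no range"
    K=c["intrinsics"]; z=c["range_z"]; h,w=z.shape
    u,v=np.meshgrid(np.arange(w),np.arange(h))
    p=np.stack([(u-K[0,2])/K[0,0],(v-K[1,2])/K[1,1]],-1); s=p.copy()
    for _ in range(10): s=p/(1+c["k1"]*(s**2).sum(-1,keepdims=True))
    P=np.concatenate([s*z[...,None],z[...,None]],-1); V=np.array(c["view"])
    W=(P-V[:3,3])@V[:3,:3]; W[z==0]=np.nan
    return W
def proj(c,P):
    V=np.array(c["view"]);K=c["intrinsics"]
    q=np.atleast_2d(P)@V[:3,:3].T+V[:3,3]; s=q[:,:2]/q[:,2:]
    s=s*(1+c["k1"]*(s**2).sum(1,keepdims=True))
    return s*[K[0,0],K[1,1]]+[K[0,2],K[1,2]]
E
python3 - <<'E'
from h import *
for n in("scene","top","wrist"):
    c=camera(n); cv2.imwrite(f"pics/{n}0.png",c["img"]); np.savez(f"{n}0.npz",**c)
    V=c["view"]; print(n,-V[:3,:3].T@V[:3,3],V[2,:3],c["k1"],c["intrinsics"][0,0])
print(ctrl.get_obs(),ctrl.pinch_z)
E
python3 -c "
import cv2,numpy as np
"
```

```text
scene [ 1.04436348 -0.42708263  0.90822405] [-0.45189925  0.40989004 -0.79232394] -0.100586201522731 412.5980994594242
top [0.39022154 0.00370314 1.09661392] [ 0.16767764  0.02686064 -0.98547588] -0.06727626440007786 385.99651730902553
wrist [0.14442567 0.53497382 0.3847695 ] [ 0.23313805 -0.09887708 -0.96740373] -0.035809965499764854 301.1533753644978
{'time_s': 0.15, 'qpos': array([ 1.10738088e+00,  3.00364837e-01,  1.52141905e+00,  2.64845843e-05,
        1.32071307e+00, -6.66002056e-02]), 'joint_vel': array([ 0.00116996, -0.00079431, -0.00252434,  0.00053817, -0.00019883,
        0.00015907]), 'tau': array([-1.53953188e-03, -5.31960297e+01, -3.52819920e+01,  7.06751319e-02,
        2.36425479e-02, -4.71671547e-05]), 'ee_pos': array([0.21247407, 0.50708854, 0.20501317]), 'eef_rot': array([-3.14069206e+00, -8.57800870e-05,  2.74477081e+00]), 'force': array([-0.75612539, -0.89615804, -0.16171961]), 'moment': array([-0.04371808,  0.02455492,  0.02995852]), 'grip_force': 0.0, 'grip_width': 0.0938883406609008} -0.0188
```

View pics/scene0.png

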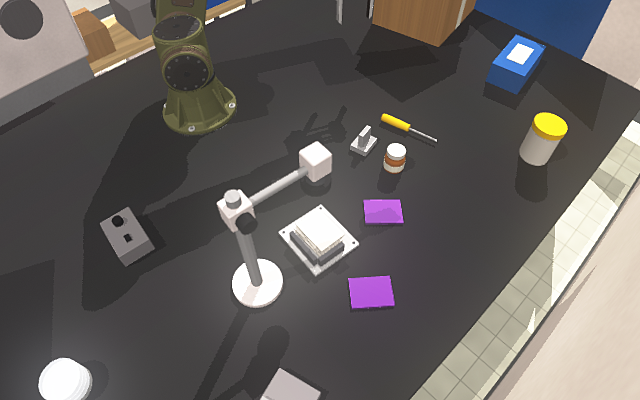

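View pics/top0.png

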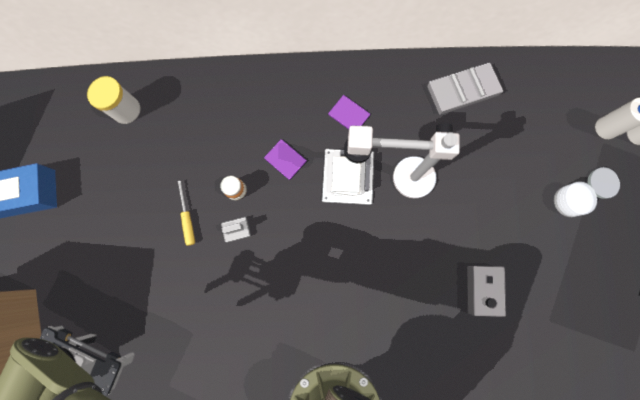

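The scene picture shows the jig at about (318,240) and the weight at (363,142). The two purple plates to leave alone are at (383,211) and (371,292). In the top view the jig is at (348,177), the weight at (235,229), the ring and camera box at (360,142), and the column at (440,150). Next I'll take measurements from the range clouds.

Run:
```python
from h import *
for n in("top","scene"):
    c=dict(np.load(f"{n}0.npz")); W=cloud(c); g=c["img"].mean(-1); sat=np.ptp(c["img"].astype(int),-1)
    print(n)
    ok=np.isfinite(W[...,0])
    reg=ok&(W[...,0]>.38)&(W[...,0]<.70)&(abs(W[...,1]-.0)<.12)
    h=np.histogram(W[reg][:,2],np.arange(-.01,.36,.005)); print([(round(b,3),int(a)) for a,b in zip(*h) if a>5])
    for lo,hi,nm in((.005,.016,"base"),(.037,.048,"top"),(.034,.046,"dark")):
        m=reg&(W[...,2]>lo)&(W[...,2]<hi)&((g>110) if nm!="dark" else (g<110))&(sat<60)
        P=W[m]
        if len(P)>5: print(nm,len(P),P.mean(0),cv2.minAreaRect((P[:,:2]*1000).astype(np.float32)))
    r2=ok&(W[...,0]>.2)&(W[...,0]<.55)&(W[...,1]>.12)&(W[...,1]<.55)&(sat<60)
    for lo,hi,nm in((.012,.026,"block"),(.05,.075,"fin")):
        m=r2&(W[...,2]>lo)&(W[...,2]<hi)
        k,lab,st,ce=cv2.connectedComponentsWithStats(m.astype(np.uint8))
        for i in range(1,k):
            if st[i,4]>15: P=W[lab==i]; print(nm,st[i,4],ce[i],P.mean(0),cv2.minAreaRect((P[:,:2]*1000).astype(np.float32)))
a=cv2.imread("pics/top0.png")[115:215,300:400]; b=cv2.imread("pics/scene0.png")[190:290,265:375]
cv2.imwrite("pics/crop1.png",np.hstack([cv2.resize(a,(390,390),interpolation=2),cv2.resize(b,(400,390),interpolation=2)]))
```

```text
top
[(np.float64(-0.01), 58), (np.float64(-0.005), 3739), (np.float64(0.0), 3118), (np.float64(0.005), 711), (np.float64(0.01), 418), (np.float64(0.015), 10), (np.float64(0.02), 19), (np.float64(0.025), 31), (np.float64(0.03), 66), (np.float64(0.035), 274), (np.float64(0.04), 710), (np.float64(0.045), 46), (np.float64(0.24), 12), (np.float64(0.245), 10), (np.float64(0.25), 18), (np.float64(0.255), 38), (np.float64(0.26), 145), (np.float64(0.265), 10), (np.float64(0.285), 7), (np.float64(0.29), 13), (np.float64(0.295), 16), (np.float64(0.3), 24), (np.float64(0.305), 36), (np.float64(0.31), 93), (np.float64(0.315), 24), (np.float64(0.32), 17), (np.float64(0.325), 21), (np.float64(0.33), 53), (np.float64(0.335), 444), (np.float64(0.34), 22)]
base 874 [ 0.61009305 -0.04330428  0.00980786] ((629.812744140625, -55.413108825683594), (137.36083984375, 131.78074645996094), 84.95504760742188)
top 978 [ 0.6365977  -0.05648604  0.04156165] ((636.4560546875, -64.77523803710938), (103.18475341796875, 106.72198486328125), 86.07820129394531)
block 328 [236.32621951 229.79878049] [0.49399315 0.262207
[... 1160 characters left out ...]
(137.31039428710938, 138.9373016357422), 89.21585845947266)
top 1194 [ 0.6445834  -0.06022681  0.0406688 ] ((643.9691772460938, -66.8484115600586), (104.5594482421875, 113.09475708007812), 88.33720397949219)
dark 20 [ 0.63788905 -0.11712067  0.03738519] ((651.6776123046875, -117.27484130859375), (96.60107421875, 7.573239326477051), 2.2988860607147217)
block 226 [363.69911504 144.38495575] [0.50685892 0.25742435 0.01864575] ((498.5421447753906, 264.8443603515625), (54.66316223144531, 71.76482391357422), 12.23444652557373)
fin 103 [364.26213592 132.2038835 ] [0.50026504 0.26206738 0.06125415] ((498.48321533203125, 264.1915283203125), (16.981916427612305, 51.02372741699219), 12.324847221374512)
```

View pics/crop1.png

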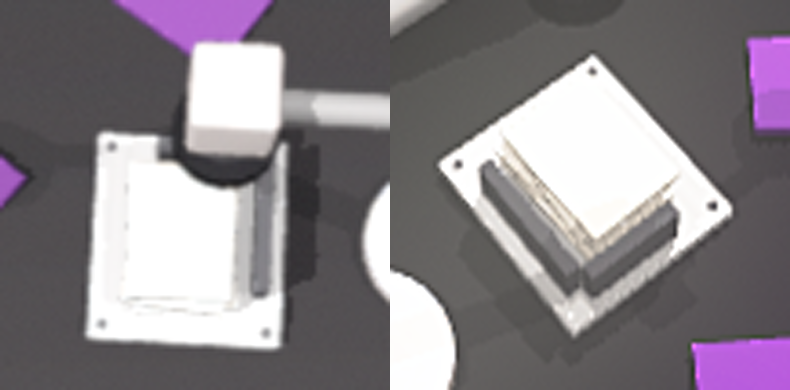

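View pics/wrist0.png

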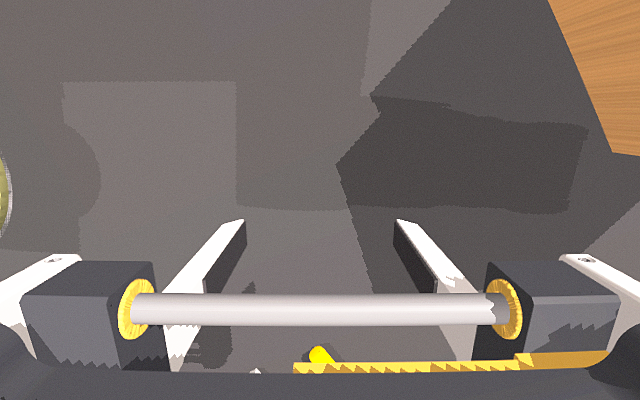

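The left crop (top view) shows the dark side fence at x≈265 and the ring hiding the far fence. The right crop (scene view) shows both fences, with base corners at about (593,57), (440,163), (575,333) and (732,210). The wrist camera looks outward past the fingers and doesn't see the job yet. I'll refine the jig pose by fitting the corners.

```bash
cat >> h.py <<'E'
def onplane(c,uv,z):
    V=np.array(c["view"]); K=np.array(c["intrinsics"],float)
    p=(np.atleast_2d(uv).astype(float)-K[:2,2])/[K[0,0],K[1,1]]; s=p.copy()
    for _ in range(10): s=p/(1+c["k1"]*(s**2).sum(1,keepdims=True))
    d=np.c_[s,np.ones(len(s))]@V[:3,:3]; o=-V[:3,:3].T@V[:3,3]
    return o+d*((z-o[2])/d[:,2:])
def rig(A,B):
    "2D rigid fit A->B: yaw, t, rms"
    a=A-A.mean(0); b=B-B.mean(0); th=np.arctan2((a[:,0]*b[:,1]-a[:,1]*b[:,0]).sum(),(a*b).sum())
    Rm=np.array([[np.cos(th),-np.sin(th)],[np.sin(th),np.cos(th)]]); t=B.mean(0)-Rm@A.mean(0)
    return th,t,np.sqrt((((A@Rm.T+t)-B)**2).sum(1).mean())
E
python3 - <<'E'
from h import *
def sub(c,pts,sx,sy,ox,oy):
    g=cv2.cvtColor(c["img"],6); p=np.array([[ox+(x+.5)/sx-.5,oy+(y+.5)/sy-.5] for x,y in pts],np.float32).reshape(-1,1,2)
    return cv2.cornerSubPix(g,p.copy(),(3,3),(-1,-1),(3,50,.01)).reshape(-1,2), p.reshape(-1,2)
T=dict(np.load("top0.npz"));S=dict(np.load("scene0.npz"))
# jig corners: (x,y)
J={"nl":(-85,80),"nr":(-85,-60),"fr":(70,-60),"fl":(70,80)}
A,Ar=sub(T,[(98,135),(87,340),(280,347)],3.9,3.9,300,115); 
B,Br=sub(S,[(203,57),(50,163),(185,333),(342,210)],400/110,3.9,265,190)
print(A-Ar,B-Br)
for nm,c,uv,k in(("top",T,A,["fl","nl","nr"]),("scene",S,B,["nl","nr","fr","fl"])):
    W=onplane(c,uv,.01)[:,:2]*1000; print(nm,W.round(1).tolist(),rig(np.array([J[i] for i in k],float),W))
W=cloud(S);
for nm,c in(("top",T),("scene",S)):
    W=cloud(c); g=c["img"].mean(-1)
    m=(W[...,2]>.034)&(W[...,2]<.048)&(g>120)&(abs(W[...,0]-.63)<.1)&(abs(W[...,1]+.05)<.1)
    P=W[m]; print(nm,P.mean(0),cv2.minAreaRect((P[:,:2]*1000).astype(np.float32)))
# ring/camera box top
    m=(W[...,2]>.33)&(W[...,2]<.345)&(abs(W[...,0]-.63)<.1)&(abs(W[...,1]+.05)<.09); P=W[m];print("box",P.mean(0),cv2.minAreaRect((P[:,:2]*1000).astype(np.float32)))
E
```

```text
[[ 0.05410767 -0.46910095]
 [-0.36380005 -0.96440125]
 [-0.17663574 -0.0965271 ]] [[-0.0743103  -0.53056335]
 [-0.7638855   0.31375122]
 [-0.3244934   0.5884094 ]
 [ 0.2470398   0.01194763]]
top [[724.6, 5.6], [570.7, 19.5], [558.5, -121.4]] (np.float64(-0.08488464133027325), array([648.34009759, -68.14335959]), np.float64(0.629770385290276))
scene [[571.6, 17.7], [560.3, -122.6], [716.4, -136.7], [727.5, 3.0]] (np.float64(-0.08625578618414269), array([650.56115622, -70.26580807]), np.float64(1.0899950931244449))
top [ 0.63543413 -0.05598404  0.04117397] ((644.4623413085938, -65.15768432617188), (105.02400970458984, 126.83824157714844), 84.68621826171875)
box [ 0.64685592 -0.068351    0.33726255] ((647.4972534179688, -69.18223571777344), (47.65995788574219, 47.99658966064453), 87.18460083007812)
scene [ 0.64905793 -0.06216461  0.04029453] ((649.448486328125, -66.65048217773438), (103.86246490478516, 127.54491424560547), 86.8142318725586)
box [ 0.65233981 -0.07247511  0.33614234] ((650.277099609375, -70.6448745727539), (47.4734001159668, 48.447513580322266), 84.72545623779297)
```

```bash
cat >> h.py <<'E'
JY=-0.0856; JO=np.array([.6495,-.0692,0]); RJ=R.from_euler("z",JY)
def lean(out_yaw,th):
    "tool leaning out towards world yaw out_yaw by th deg; tool x out/down"
    return R.from_euler("z",out_yaw)*R.from_euler("y",np.radians(th))*R.from_matrix(np.array([[1,0,0],[0,-1,0],[0,0,-1.]]))
LX=lambda th: lean(JY+np.pi,th)
LY=lambda th: lean(JY+np.pi/2,th)
def jig(x,y,z): return JO+RJ.apply([x/1000,y/1000,z/1000])
def plan(Rt,*pts):
    o=ctrl.get_obs(); p=o["ee_pos"]; Rc=R.from_euler("xyz",o["eef_rot"])
    rv=np.degrees((Rc.inv()*Rt).as_rotvec())/10; print("rot units tot",rv.round(3),"rows>=",np.linalg.norm(rv).round(2))
    for q in pts:
        d=Rt.inv().apply(q-p)/.03; print("shift units tot",d.round(3)); p=q
def st():
    o=ctrl.get_obs(); print(o["time_s"].__round__(2),"jig mm",(RJ.inv().apply(o["ee_pos"]-JO)*1000).round(1),"F jig",RJ.inv().apply(o["force"]).round(1),"w",round(o["grip_width"]*1000,1),"q",o["qpos"].round(2))
E
python3 - <<'E'
from h import *
r=LX(15); print(r.as_matrix().round(2)); st()
plan(r,jig(-97,9,130),jig(-97,9,13),jig(-70,9,13))
E
```

```text
[[-0.96  0.09  0.26]
 [ 0.08  1.   -0.02]
 [-0.26 -0.   -0.97]]
0.15 jig mm [-484.7  536.8  205. ] F jig [-0.7 -1.  -0.2] w 93.9 q [ 1.11  0.3   1.52  0.    1.32 -0.07]
rot units tot [-0.238 -1.489 -1.772] rows>= 2.33
shift units tot [-11.836 -17.594   5.76 ]
shift units tot [1.009 0.    3.767]
shift units tot [-0.869 -0.     0.233]
```

```bash
python3 -m inch '-1 0 0 0 -0.06 -0.372 -0.443; -1 0 0 0 -0.06 -0.372 -0.443; -1 0 0 0 -0.06 -0.372 -0.443; -1 0 0 0 -0.06 -0.372 -0.443; -1 -0.59 -0.88 0.288 0 0 0; -1 -0.59 -0.88 0.288 0 0 0; -1 -0.59 -0.88 0.288 0 0 0; -1 -0.59 -0.88 0.288 0 0 0; -1 -0.59 -0.88 0.288 0 0 0; -1 -0.59 -0.88 0.288 0 0 0' && python3 -m inch '-1 -0.59 -0.88 0.288 0 0 0; -1 -0.59 -0.88 0.288 0 0 0; -1 -0.59 -0.88 0.288 0 0 0; -1 -0.59 -0.88 0.288 0 0 0; -1 -0.59 -0.88 0.288 0 0 0; -1 -0.59 -0.88 0.288 0 0 0; -1 -0.59 -0.88 0.288 0 0 0; -1 -0.59 -0.88 0.288 0 0 0;  -1 -0.59 -0.88 0.288 0 0 0; -1 0 0 0 0 0 0'
python3 - <<'E'
from h import *
st(); plan(LX(15),jig(-97,9,110),jig(-97,9,13),jig(-70,9,13))
E
```

```text
time_s: 1.4
ee_pos: [0.315, 0.3385, 0.1825]
eef_rot: [3.141, 0.262, 3.056]
force: [-0.0, 0.9, 0.4]
grip_width: 0.0004
grip_force: 0.0
time_s: 2.65
ee_pos: [0.468, 0.0866, 0.1482]
eef_rot: [3.141, 0.261, 3.053]
force: [0.3, 0.1, 0.2]
grip_width: 0.0001
grip_force: 0.0
2.65 jig mm [-194.1  139.7  148.2] F jig [0.3 0.1 0.2] w 0.1 q [ 0.14  0.06  1.97 -0.08  0.86 -1.3 ]
rot units tot [ 0.001 -0.003 -0.015] rows>= 0.02
shift units tot [-2.799 -4.356  2.067]
shift units tot [0.837 0.    3.123]
shift units tot [-0.869 -0.     0.233]
```

```bash
python3 -m inch '-1 -0.56 -0.87 0.413 0 0 0; -1 -0.56 -0.87 0.413 0 0 0; -1 -0.56 -0.87 0.413 0 0 0; -1 -0.56 -0.87 0.413 0 0 0; -1 -0.56 -0.87 0.413 0 0 0; -1 0 0 0 0 0 0; -1 0.21 0 0.78 0 0 0; -1 0.21 0 0.78 0 0 0; -1 0.21 0 0.78 0 0 0; -1 0 0 0 0 0 0'
python3 - <<'E'
from h import *
st(); plan(LX(15),jig(-97,9,13),jig(-58,9,13))
E
```

```text
time_s: 3.9
ee_pos: [0.552, -0.0488, 0.0366]
eef_rot: [3.14, 0.259, 3.057]
force: [-0.2, -0.3, -0.1]
grip_width: 0.0007
grip_force: 0.0
3.9 jig mm [-98.8  11.9  36.6] F jig [-0.2 -0.4 -0.1] w 0.7 q [-0.17  0.39  1.86  0.04  0.63 -1.68]
rot units tot [ 0.01  -0.016  0.003] rows>= 0.02
shift units tot [ 0.144 -0.098  0.776]
shift units tot [-1.256 -0.     0.336]
```

```bash
python3 -m inch '-1 0.072 -0.05 0.385 0 0 0; -1 0.072 -0.05 0.385 0 0 0; -1 -0.129 0 0.035 0 0 0; -1 -0.129 0 0.035 0 0 0; -1 -0.129 0 0.035 0 0 0; -1 -0.129 0 0.035 0 0 0; -1 -0.129 0 0.035 0 0 0;-1 -0.129 0 0.035 0 0 0; -1 -0.129 0 0.035 0 0 0; -1 0 0 0 0 0 0'
python3 - <<'E'
from h import *
st(); plan(LX(15),jig(-58,9,13))
E
```

```text
time_s: 5.15
ee_pos: [0.5829, -0.0557, 0.0141]
eef_rot: [3.14, 0.262, 3.056]
force: [-0.2, -0.1, 0.1]
grip_width: 0.0006
grip_force: 0.2
5.15 jig mm [-67.5   7.7  14.1] F jig [-0.2 -0.1  0.1] w 0.6 q [-0.17  0.49  1.78  0.04  0.61 -1.68]
rot units tot [ 0.006  0.001 -0.002] rows>= 0.01
shift units tot [-0.296  0.043  0.116]
```

```bash
python3 -m inch '-1 -0.064 0 0.03 0 0 0; -1 -0.064 0 0.03 0 0 0; -1 -0.064 0 0.03 0 0 0; -1 -0.064 0 0.017 0 0 0'
python3 - <<'E'
from h import *
st(); plan(LX(15),jig(-58,9,13))
c=camera("scene"); cv2.imwrite("pics/s1.png",cv2.resize(c["img"][170:300,245:395],(690,598),interpolation=2))
E
```

```text
time_s: 5.65
ee_pos: [0.5891, -0.0561, 0.0123]
eef_rot: [3.14, 0.257, 3.056]
force: [-26.1, 1.8, 16.0]
grip_width: 0.0006
grip_force: 12.8
5.65 jig mm [-61.3   7.9  12.3] F jig [-26.1  -0.5  16. ] w 0.6 q [-0.17  0.5   1.76  0.04  0.62 -1.68]
rot units tot [ 0.009 -0.029 -0.   ] rows>= 0.03
shift units tot [-0.113  0.037  0.008]
```

View pics/s1.png

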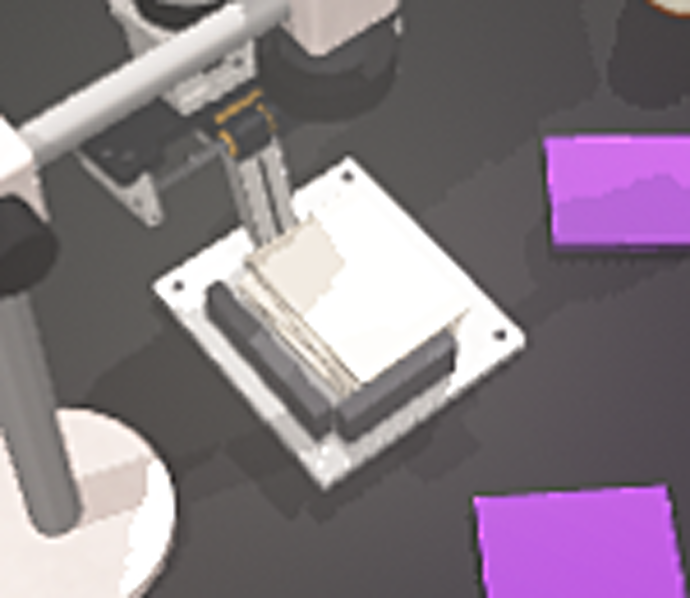

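The finger (260,230) is on the -x edge. The top plate is nearly at the far fence (400,385), and a side gap is still visible at (290,340). The force of about 26 N means the bottom plate has reached the fence, so I'll work up plate by plate.

```bash
python3 -m inch '-1 0.035 0 -0.13 0 0 0; -1 -0.06 0 0.016 0 0 0;-1 -0.03 0 0.008 0 0 0; -1 0 0 0 0 0 0'; python3 -c "
from h import *
st()"
python3 -m inch '-1 0.132 0 -0.035 0 0 0; -1 -0.055 0 -0.21 0 0 0; -1 -0.06 0 0.016 0 0 0;-1 -0.06 0 0.016 0 0 0; -1 0 0 0 0 0 0'; python3 -c "
from h import *
st()"
```

```text
time_s: 6.2
ee_pos: [0.5892, -0.0558, 0.0148]
eef_rot: [3.14, 0.255, 3.056]
force: [-16.5, 3.2, 0.8]
grip_width: 0.0002
grip_force: 7.9
6.2 jig mm [-61.3   8.2  14.8] F jig [-16.7   1.8   0.8] w 0.2 q [-0.17  0.5   1.76  0.04  0.63 -1.68]
time_s: 6.82
ee_pos: [0.5902, -0.0564, 0.0232]
eef_rot: [3.14, 0.259, 3.056]
force: [-18.2, 1.2, 13.7]
grip_width: 0.0002
grip_force: 11.3
6.83 jig mm [-60.2   7.7  23.2] F jig [-18.2  -0.3  13.7] w 0.2 q [-0.17  0.49  1.76  0.04  0.64 -1.68]
```

```bash
python3 -m inch '-1 0.132 0 -0.035 0 0 0; -1 0.055 0 -0.215 0 0 0; -1 -0.07 0 0.018 0 0 0;-1 -0.07 0 0.018 0 0 0; -1 -0.07 0 0.018 0 0 0; -1 0 0 0 0 0 0'; python3 -c "
from h import *
st()"
python3 -m inch '-1 0.132 0 -0.035 0 0 0; -1 0.055 0 -0.215 0 0 0; -1 -0.07 0 0.018 0 0 0;-1 -0.07 0 0.018 0 0 0; -1 -0.07 0 0.018 0 0 0; -1 0 0 0 0 0 0'; python3 -c "
from h import *
st()"
```

```text
time_s: 7.58
ee_pos: [0.5899, -0.0564, 0.0286]
eef_rot: [3.14, 0.26, 3.056]
force: [-7.0, -0.1, 5.3]
grip_width: 0.0004
grip_force: 3.7
7.58 jig mm [-60.5   7.7  28.6] F jig [-6.9 -0.7  5.3] w 0.4 q [-0.17  0.48  1.76  0.04  0.65 -1.68]
time_s: 8.32
ee_pos: [0.5898, -0.0564, 0.0346]
eef_rot: [3.14, 0.262, 3.056]
force: [0.1, -0.5, 0.2]
grip_width: 0.0005
grip_force: 0.0
8.32 jig mm [-60.6   7.7  34.6] F jig [ 0.2 -0.5  0.2] w 0.5 q [-0.17  0.47  1.76  0.04  0.66 -1.68]
```

```bash
python3 -m inch '-1 -0.06 0 -0.05 0 0 0; -1 -0.05 0 0.013 0 0 0;-1 -0.05 0 0.013 0 0 0; -1 0 0 0 0 0 0'; python3 -c "
from h import *
st()"
```

```text
time_s: 8.82
ee_pos: [0.5919, -0.0564, 0.0361]
eef_rot: [3.14, 0.256, 3.056]
force: [-19.6, 1.3, 12.3]
grip_width: 0.0004
grip_force: 10.2
8.82 jig mm [-58.5   7.8  36.1] F jig [-19.7  -0.4  12.3] w 0.4 q [-0.17  0.47  1.75  0.04  0.67 -1.68]
```

```bash
python3 -m inch '-1 0.3 0 -0.08 0 0 0; -1 0.9 0 -0.24 0 0 0; -1 0 1 -0.9 0 0 0; -1 0 1 -0.9 0 0 0; -1 0 1 0 0 0 0; -1 0 0 0 0 0 0'
python3 - <<'E'
from h import *
st(); plan(LY(15),jig(0,85,80),jig(0,85,13),jig(0,60,13))
E
```

```text
time_s: 9.57
ee_pos: [0.5508, 0.0387, 0.0893]
eef_rot: [3.14, 0.263, 3.058]
force: [-0.3, -0.9, -1.6]
grip_width: 0.0003
grip_force: 0.0
9.57 jig mm [-107.6   99.1   89.3] F jig [-0.2 -1.  -1.6] w 0.3 q [ 0.02  0.3   1.84 -0.04  0.74 -1.45]
rot units tot [ 2.344 -0.     8.703] rows>= 9.01
shift units tot [-0.372  3.585  0.42 ]
shift units tot [0.578 0.    2.157]
shift units tot [-0.805  0.     0.216]
```

```bash
python3 -m inch '-1 0 0 0 0.234 0 0.87; -1 0 0 0 0.234 0 0.87; -1 0 0 0 0.234 0 0.87; -1 0 0 0 0.234 0 0.87; -1 0 0 0 0.234 0 0.87; -1 0 0 0 0.234 0 0.87; -1 0 0 0 0.234 0 0.87; -1 0 0 0 0.234 0 0.87; -1 0 0 0 0.234 0 0.87; -1 0 0 0 0.234 0 0.87'
python3 -m inch '-1 -0.093 0.9 0.105 0 0 0; -1 -0.093 0.9 0.105 0 0 0; -1 -0.093 0.9 0.105 0 0 0; -1 -0.093 0.9 0.105 0 0 0; -1 0 0 0 0 0 0'
python3 - <<'E'
from h import *
st(); plan(LY(15),jig(0,85,13),jig(0,60,13))
E
```

```text
time_s: 10.82
ee_pos: [0.5506, 0.0365, 0.0885]
eef_rot: [-3.14, 0.262, 1.479]
force: [0.8, -0.3, 0.9]
grip_width: 0.0003
grip_force: 0.0
time_s: 11.45
ee_pos: [0.6575, 0.0125, 0.0784]
eef_rot: [-3.14, 0.261, 1.483]
force: [-0.6, 0.4, 0.1]
grip_width: 0.0006
grip_force: 0.0
11.45 jig mm [ 1.  82.  78.4] F jig [-0.7  0.4  0.1] w 0.6 q [ 0.07  0.69  1.27 -0.27  1.24  0.25]
rot units tot [-0.014 -0.002 -0.012] rows>= 0.02
shift units tot [ 0.659 -0.034  2.08 ]
shift units tot [-0.805  0.     0.216]
```

```bash
python3 -m inch '-1 0.215 -0.01 0.67 0 0 0; -1 0.215 -0.01 0.67 0 0 0; -1 0.215 -0.01 0.67 0 0 0; -1 -0.16 0 0.043 0 0 0; -1 -0.16 0 0.043 0 0 0; -1 -0.13 0 0.035 0 0 0; -1 -0.13 0 0.035 0 0 0; -1 -0.13 0 0.035 0 0 0; -1 -0.13 0 0.035 0 0 0; -1 -0.1 0 0.026 0 0 0'
python3 -c "
from h import *
st()"
```

```text
time_s: 12.7
ee_pos: [0.6539, -0.0119, 0.0164]
eef_rot: [-3.141, 0.261, 1.484]
force: [-0.0, 3.5, 1.3]
grip_width: 0.0006
grip_force: 1.8
12.7 jig mm [-0.5 57.4 16.4] F jig [-0.3  3.5  1.3] w 0.6 q [ 0.03  0.75  1.32 -0.29  1.11  0.25]
```

Pushing against stack friction now. I'll lower slightly and continue gently.

```bash
python3 -m inch '-1 -0.05 0 0.06 0 0 0; -1 -0.08 0 0.022 0 0 0; -1 -0.08 0 0.022 0 0 0; -1 -0.05 0 0.013 0 0 0; -1 0 0 0 0 0 0'
python3 -c "
from h import *
st()"
```

```text
time_s: 13.32
ee_pos: [0.6539, -0.0197, 0.0159]
eef_rot: [3.14, 0.261, 1.484]
force: [-0.7, 7.1, 6.9]
grip_width: 0.0008
grip_force: 5.2
13.32 jig mm [ 0.2 49.7 15.9] F jig [-1.3  7.   6.9] w 0.8 q [ 0.02  0.75  1.33 -0.29  1.11  0.24]
```

```bash
python3 -m inch '-1 -0.06 0 0.016 0 0 0; -1 -0.04 0 0.01 0 0 0; -1 0 0 0 0 0 0'
python3 -c "
from h import *
st()"
```

```text
time_s: 13.7
ee_pos: [0.6542, -0.022, 0.016]
eef_rot: [3.138, 0.259, 1.484]
force: [5.1, 11.6, 4.9]
grip_width: 0.0004
grip_force: 7.3
13.7 jig mm [ 0.7 47.5 16. ] F jig [ 4.1 12.   4.9] w 0.4 q [ 0.02  0.75  1.33 -0.29  1.1   0.24]
```

```bash
python3 -m inch '-1 -0.05 0 0.013 0 0 0; -1 -0.05 0 0.013 0 0 0; -1 0 0 0 0 0 0'; python3 -c "
from h import *
st()"
python3 -m inch '-1 0.15 0 -0.04 0 0 0; -1 -0.06 0 -0.21 0 0 0; -1 -0.08 0 0.022 0 0 0; -1 -0.06 0 0.016 0 0 0; -1 -0.03 0 0.008 0 0 0;-1 0 0 0 0 0 0'; python3 -c "
from h import *
st()"
```

```text
time_s: 14.08
ee_pos: [0.6542, -0.0237, 0.016]
eef_rot: [3.138, 0.258, 1.484]
force: [4.8, 19.7, 4.8]
grip_width: 0.0006
grip_force: 11.3
14.07 jig mm [ 0.8 45.7 16. ] F jig [ 3.1 20.   4.8] w 0.6 q [ 0.01  0.75  1.33 -0.29  1.1   0.24]
time_s: 14.82
ee_pos: [0.6526, -0.024, 0.0217]
eef_rot: [-3.141, 0.257, 1.485]
force: [-2.7, 24.9, 3.6]
grip_width: 0.0006
grip_force: 12.2
14.82 jig mm [-0.8 45.3 21.7] F jig [-4.8 24.6  3.6] w 0.6 q [ 0.01  0.74  1.33 -0.29  1.11  0.23]
```

```bash
python3 -m inch '-1 0.15 0 -0.04 0 0 0; -1 -0.07 0 -0.26 0 0 0; -1 -0.08 0 0.022 0 0 0; -1 -0.06 0 0.016 0 0 0; -1 -0.03 0 0.008 0 0 0;-1 0 0 0 0 0 0'; python3 -c "
from h import *
st()"
python3 -m inch '-1 0.15 0 -0.04 0 0 0; -1 -0.07 0 -0.26 0 0 0; -1 -0.08 0 0.022 0 0 0; -1 -0.06 0 0.016 0 0 0; -1 -0.03 0 0.008 0 0 0;-1 0 0 0 0 0 0'; python3 -c "
from h import *
st()"
```

```text
time_s: 15.58
ee_pos: [0.6531, -0.0246, 0.0303]
eef_rot: [3.14, 0.256, 1.484]
force: [-0.7, 27.1, 5.1]
grip_width: 0.0004
grip_force: 12.6
15.57 jig mm [-0.2 44.8 30.3] F jig [-3.  27.   5.1] w 0.4 q [ 0.01  0.73  1.33 -0.28  1.12  0.23]
time_s: 16.32
ee_pos: [0.6526, -0.0248, 0.0378]
eef_rot: [-3.141, 0.256, 1.484]
force: [-1.3, 29.8, -0.4]
grip_width: 0.0004
grip_force: 14.5
16.32 jig mm [-0.7 44.5 37.8] F jig [-3.8 29.6 -0.4] w 0.4 q [ 0.01  0.72  1.33 -0.28  1.14  0.22]
```

```bash
python3 -m inch '-1 0.3 0 -0.08 0 0 0; -1 0.9 0 -0.24 0 0 0; -1 0.3 -0.5 -0.9 0 0 0; -1 0 -1 -0.9 0 0 0; -1 0 -1 0 0 0 0; -1 0 -1 0 0 0 0; -1 0 0 0 -0.234 0 -0.87; -1 0 0 0 -0.234 0 -0.87; -1 0 0 0 -0.234 0 -0.87; -1 0 0 0 -0.234 0 -0.87'
python3 -m inch '-1 0 0 0 -0.234 0 -0.87; -1 0 0 0 -0.234 0 -0.87; -1 0 0 0 -0.234 0 -0.87; -1 0 0 0 -0.234 0 -0.87; -1 0 0 0 -0.234 0 -0.87; -1 0 0 0 -0.234 0 -0.87; -1 0 0 0 0 0 0'
python3 - <<'E'
from h import *
st(); plan(LX(15),jig(-80,0,80),jig(-80,0,15),jig(-62,0,15))
E
```

```text
time_s: 17.58
ee_pos: [0.5533, 0.0395, 0.0882]
eef_rot: [3.141, 0.262, 2.117]
force: [0.9, 0.4, 0.3]
grip_width: 0.0003
grip_force: 0.0
time_s: 18.45
ee_pos: [0.5533, 0.0391, 0.0881]
eef_rot: [3.141, 0.263, 3.053]
force: [0.7, 0.1, -0.2]
grip_width: 0.0004
grip_force: 0.0
18.45 jig mm [-105.1   99.6   88.1] F jig [ 0.7  0.1 -0.2] w 0.4 q [ 0.02  0.31  1.83 -0.04  0.74 -1.44]
rot units tot [ 0.001  0.006 -0.015] rows>= 0.02
shift units tot [-0.739 -3.321  0.476]
shift units tot [0.561 0.    2.093]
shift units tot [-0.58   0.     0.155]
```

```bash
python3 -m inch '-1 -0.185 -0.83 0.12 0 0 0; -1 -0.185 -0.83 0.12 0 0 0; -1 -0.185 -0.83 0.12 0 0 0; -1 -0.185 -0.83 0.12 0 0 0; -1 0.187 0 0.698 0 0 0; -1 0.187 0 0.698 0 0 0; -1 0.187 0 0.698 0 0 0; -1 -0.17 0 0.045 0 0 0; -1 -0.17 0 0.045 0 0 0; -1 0 0 0 0 0 0'
python3 - <<'E'
from h import *
st()
E
```

```text
time_s: 19.7
ee_pos: [0.5811, -0.0621, 0.0152]
eef_rot: [3.141, 0.264, 3.055]
force: [-0.0, 0.8, 0.1]
grip_width: 0.0007
grip_force: 0.0
19.7 jig mm [-68.8   1.2  15.2] F jig [-0.1  0.8  0.1] w 0.7 q [-0.18  0.48  1.79  0.04  0.61 -1.7 ]
```

```bash
python3 -m inch '-1 -0.13 0 0.035 0 0 0; -1 -0.08 0 0.022 0 0 0; -1 -0.08 0 0.022 0 0 0; -1 0 0 0 0 0 0'; python3 -c "
from h import *
st()"
python3 -m inch '-1 -0.05 0 0.013 0 0 0; -1 -0.05 0 0.013 0 0 0; -1 0 0 0 0 0 0'; python3 -c "
from h import *
st()"
```

```text
time_s: 20.2
ee_pos: [0.5889, -0.0627, 0.014]
eef_rot: [3.14, 0.261, 3.056]
force: [-4.6, 1.2, 2.6]
grip_width: 0.0004
grip_force: 1.8
20.2 jig mm [-61.    1.2  14. ] F jig [-4.7  0.8  2.6] w 0.4 q [-0.18  0.5   1.77  0.04  0.62 -1.7 ]
time_s: 20.58
ee_pos: [0.5909, -0.0629, 0.0137]
eef_rot: [3.14, 0.258, 3.056]
force: [-13.4, 0.9, 7.9]
grip_width: 0.0005
grip_force: 6.2
20.57 jig mm [-58.9   1.3  13.7] F jig [-13.4  -0.2   7.9] w 0.5 q [-0.18  0.51  1.76  0.04  0.62 -1.7 ]
```

```bash
python3 -m inch '-1 -0.06 0 -0.02 0 0 0; -1 -0.07 0 0.013 0 0 0; -1 0 0 0 0 0 0'; python3 -c "
from h import *
st()"
python3 -m inch '-1 0.15 0 -0.04 0 0 0; -1 -0.06 0 -0.21 0 0 0; -1 -0.1 0 0.027 0 0 0; -1 -0.07 0 0.018 0 0 0; -1 -0.03 0 0.008 0 0 0;-1 0 0 0 0 0 0'; python3 -c "
from h import *
st()"
python3 -m inch '-1 0.15 0 -0.04 0 0 0; -1 -0.07 0 -0.26 0 0 0; -1 -0.08 0 0.022 0 0 0; -1 -0.06 0 0.016 0 0 0; -1 -0.03 0 0.008 0 0 0;-1 0 0 0 0 0 0'; python3 -c "
from h import *
st()"
```

```text
time_s: 20.95
ee_pos: [0.5915, -0.0628, 0.0135]
eef_rot: [3.14, 0.25, 3.056]
force: [-34.1, 1.2, 16.5]
grip_width: 0.0006
grip_force: 16.3
20.95 jig mm [-58.4   1.4  13.5] F jig [-34.   -1.7  16.5] w 0.6 q [-0.18  0.51  1.75  0.04  0.63 -1.69]
time_s: 21.7
ee_pos: [0.5917, -0.0625, 0.0189]
eef_rot: [3.139, 0.246, 3.056]
force: [-39.3, 3.0, 9.4]
grip_width: 0.0006
grip_force: 19.2
21.7 jig mm [-58.1   1.7  18.9] F jig [-39.4  -0.4   9.4] w 0.6 q [-0.18  0.5   1.74  0.04  0.65 -1.69]
time_s: 22.45
ee_pos: [0.5916, -0.0629, 0.0257]
eef_rot: [3.14, 0.244, 3.056]
force: [-35.8, -0.4, -0.9]
grip_width: 0.0004
grip_force: 17.5
22.45 jig mm [-58.2   1.3  25.7] F jig [-35.7  -3.4  -0.9] w 0.4 q [-0.18  0.49  1.74  0.04  0.67 -1.69]
```

```bash
python3 -m inch '-1 0.15 0 -0.04 0 0 0; -1 -0.035 0 -0.13 0 0 0; -1 -0.08 0 0.022 0 0 0; -1 -0.06 0 0.016 0 0 0; -1 0 0 0 0 0 0'; python3 -c "
from h import *
st()"
python3 -m inch '-1 0.15 0 -0.04 0 0 0; -1 -0.07 0 -0.26 0 0 0; -1 -0.08 0 0.022 0 0 0; -1 -0.06 0 0.016 0 0 0; -1 0 0 0 0 0 0'; python3 -c "
from h import *
st()"
```

```text
time_s: 23.08
ee_pos: [0.5917, -0.0629, 0.0301]
eef_rot: [3.14, 0.245, 3.056]
force: [-34.2, -0.9, -0.8]
grip_width: 0.0001
grip_force: 17.0
23.07 jig mm [-58.1   1.3  30.1] F jig [-34.   -3.8  -0.8] w 0.1 q [-0.18  0.48  1.74  0.04  0.68 -1.69]
time_s: 23.7
ee_pos: [0.5925, -0.063, 0.0391]
eef_rot: [3.14, 0.248, 3.056]
force: [-31.5, -0.7, 1.7]
grip_width: 0.0003
grip_force: 15.0
23.7 jig mm [-57.3   1.3  39.1] F jig [-31.3  -3.4   1.7] w 0.3 q [-0.18  0.47  1.74  0.04  0.69 -1.69]
```

```bash
python3 -m inch '-1 0.3 0 -0.08 0 0 0; -1 0.9 0 -0.24 0 0 0; -1 0 1 -0.9 0 0 0; -1 0 1 -0.9 0 0 0; -1 0 1 0 0 0 0; -1 0 0 0 0.234 0 0.87; -1 0 0 0 0.234 0 0.87; -1 0 0 0 0.234 0 0.87; -1 0 0 0 0.234 0 0.87; -1 0 0 0 0.234 0 0.87'
python3 - <<'E'
from h import *
st()
c=camera("scene"); np.savez("scene1.npz",**c); a=cv2.resize(c["img"][185:290,265:375],(550,525),interpolation=2)
# predicted squared outlines at top z=.042 and fence lines
cv2.imwrite("pics/s2.png",a)
E
```

```text
time_s: 24.95
ee_pos: [0.5551, 0.0307, 0.0953]
eef_rot: [3.139, 0.263, 2.264]
force: [0.6, 0.3, 0.4]
grip_width: 0.0002
grip_force: 0.0
24.95 jig mm [-102.6   91.4   95.3] F jig [0.5 0.4 0.4] w 0.2 q [ 0.09  0.36  1.74 -0.27  0.91 -0.45]
```

View pics/s2.png

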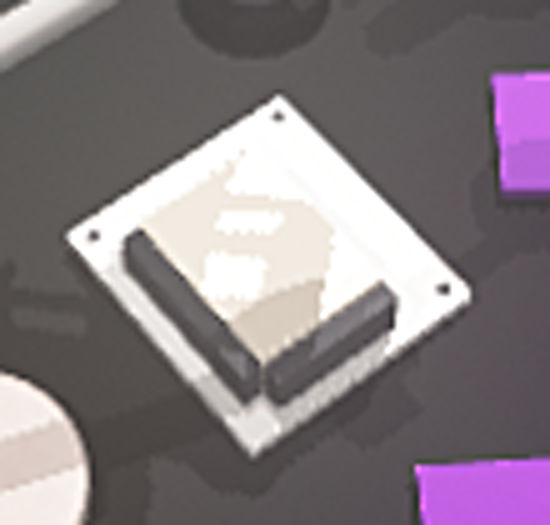

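Both fences now meet the stack with no visible gap, at (200,320) and (310,330). The way to the weight passes the +y side, so I'll add one quick confirming push there.

```bash
python3 -m inch '-1 0 0 0 0.234 0 0.87; -1 0 0 0 0.234 0 0.87; -1 0 0 0 0.234 0 0.87; -1 0 0 0 0.234 0 0.87; -1 0 0 0 0.234 0 0.87; -1 0 0 0 0 0 0'
python3 - <<'E'
from h import *
st(); plan(LY(15),jig(5,70,80),jig(5,70,16),jig(5,52,16))
E
```

```text
time_s: 25.75
ee_pos: [0.555, 0.0305, 0.0947]
eef_rot: [3.141, 0.261, 1.486]
force: [0.8, 0.1, -0.6]
grip_width: 0.0006
grip_force: 0.0
25.75 jig mm [-102.7   91.2   94.7] F jig [ 0.8  0.2 -0.6] w 0.6 q [ 0.11  0.47  1.59 -0.28  1.16  0.32]
rot units tot [ 0.004 -0.006  0.007] rows>= 0.01
shift units tot [-0.557  3.589  0.655]
shift units tot [0.552 0.    2.061]
shift units tot [-0.58   0.     0.155]
```

```bash
python3 -m inch '-1 -0.14 0.9 0.16 0 0 0; -1 -0.14 0.9 0.16 0 0 0; -1 -0.14 0.9 0.16 0 0 0; -1 -0.14 0.9 0.16 0 0 0; -1 0.184 0 0.687 0 0 0; -1 0.184 0 0.687 0 0 0; -1 0.184 0 0.687 0 0 0; -1 -0.29 0 0.077 0 0 0; -1 -0.29 0 0.077 0 0 0; -1 0 0 0 0 0 0'; python3 -c "
from h import *
st()"
python3 -m inch '-1 -0.09 0 0.024 0 0 0; -1 -0.09 0 0.024 0 0 0; -1 -0.09 0 0.024 0 0 0; -1 0 0 0 0 0 0'; python3 -c "
from h import *
st()"
```

```text
time_s: 27.0
ee_pos: [0.6584, -0.0189, 0.0165]
eef_rot: [-3.141, 0.262, 1.483]
force: [-0.6, -0.6, 0.2]
grip_width: 0.0003
grip_force: 0.0
27.0 jig mm [ 4.6 50.9 16.5] F jig [-0.6 -0.7  0.2] w 0.3 q [ 0.02  0.76  1.31 -0.29  1.12  0.24]
time_s: 27.5
ee_pos: [0.6579, -0.0246, 0.0163]
eef_rot: [3.142, 0.259, 1.484]
force: [-0.8, 11.0, 2.0]
grip_width: 0.0003
grip_force: 6.5
27.5 jig mm [ 4.6 45.2 16.3] F jig [-1.7 10.9  2. ] w 0.3 q [ 0.01  0.76  1.31 -0.29  1.11  0.23]
```

```bash
python3 -m inch '-1 -0.07 0 0.018 0 0 0; -1 0 0 0 0 0 0; -1 0.1 0 -0.027 0 0 0; -1 -0.07 0 -0.24 0 0 0; -1 -0.14 0 0.037 0 0 0;-1 0 0 0 0 0 0; -1 0.12 0 -0.032 0 0 0; -1 -0.07 0 -0.26 0 0 0; -1 -0.13 0 0.035 0 0 0; -1 0 0 0 0 0 0'; python3 -c "
from h import *
st()"
python3 -m inch '-1 0.12 0 -0.032 0 0 0; -1 -0.07 0 -0.26 0 0 0; -1 -0.13 0 0.035 0 0 0;-1 0 0 0 0 0 0'; python3 -c "
from h import *
st()"
```

```text
time_s: 28.75
ee_pos: [0.6576, -0.0259, 0.0319]
eef_rot: [3.141, 0.255, 1.485]
force: [-1.6, 29.1, 2.8]
grip_width: 0.0002
grip_force: 13.8
28.75 jig mm [ 4.4 43.9 31.9] F jig [-4.  28.9  2.8] w 0.2 q [ 0.01  0.74  1.31 -0.28  1.13  0.22]
time_s: 29.25
ee_pos: [0.6576, -0.0271, 0.0403]
eef_rot: [3.141, 0.256, 1.485]
force: [-2.1, 25.7, 3.2]
grip_width: 0.0004
grip_force: 11.8
29.25 jig mm [ 4.4 42.7 40.3] F jig [-4.3 25.4  3.2] w 0.4 q [ 0.01  0.73  1.31 -0.28  1.15  0.21]
```

```bash
python3 -m inch '-0.1 0.3 0 -0.08 0 0 0; -0.1 0.9 0 -0.24 0 0 0; -0.1 0.8 0 -0.9 0 0 0; -0.1 0.8 -0.5 -0.9 0 0 0; -0.1 0.8 -0.9 -0.9 0 0 0; -0.1 0.8 -0.9 -0.3 0 0 0; -0.1 0.8 -0.9 0 0 0 0;  -0.1 0 0 0 0 0 0' 20
python3 - <<'E'
from h import *
for n in("top","scene"):
    c=dict(np.load(f"{n}0.npz")); W=cloud(c)
    m=(W[...,2]>.06)&(W[...,2]<.085)&(abs(W[...,0]-.6)<.08)&(abs(W[...,1]-.26)<.09)&(W[...,0]>.53); P=W[m]; print("jar",len(P),P.mean(0).round(3),np.ptp(P,axis=0).round(3))
    W2=cloud(camera(n)); m=(W2[...,2]>.055)&(W2[...,2]<.075)&(abs(W2[...,0]-.497)<.05)&(abs(W2[...,1]-.265)<.05); P=(W2[m][:,:2]*1000).astype(np.float32)
    if len(P)>20: print(n,"fin",cv2.minAreaRect(P),W2[m][:,2].mean())
st(); Rt=lean(np.radians(103.3),40); z=Rt.as_matrix()[:,2]; print(Rt.as_matrix().round(2))
g=np.array([.497,.2652,.048])+.0188*z
plan(Rt,g-.09*z,g)
E
```

```text
time_s: 30.25
ee_pos: [0.5761, 0.1546, 0.0958]
eef_rot: [-3.14, 0.262, 1.486]
force: [-0.3, 0.1, 0.3]
grip_width: 0.0422
grip_force: 0.0
jar 282 [0.611 0.267 0.071] [0.052 0.051 0.017]
jar 256 [0.617 0.265 0.07 ] [0.053 0.058 0.015]
scene fin ((499.4961242675781, 265.2066345214844), (14.462648391723633, 52.73823547363281), 13.955687522888184) 0.06298554643707463
30.35 jig mm [-90.7 215.3  96.1] F jig [ 0.4 -0.5 -0.5] w 41.8 q [ 0.31  0.58  1.41 -0.25  1.26  0.48]
[[-0.18  0.97  0.15]
 [ 0.75  0.23 -0.63]
 [-0.64  0.   -0.77]]
rot units tot [-0.852 -2.478 -1.635] rows>= 3.09
shift units tot [ 4.289 -1.754 -3.88 ]
shift units tot [0. 0. 3.]
```

```bash
python3 -m inch '-0.1 -0.2 0 -0.8 0 0 0; -0.1 0 0 0 -0.213 -0.62 -0.409; -0.1 0 0 0 -0.213 -0.62 -0.409; -0.1 0 0 0 -0.213 -0.62 -0.409; -0.1 0 0 0 -0.213 -0.62 -0.409; -0.1 0.85 -0.35 -0.6 0 0 0; -0.1 0.85 -0.35 -0.6 0 0 0; -0.1 0.85 -0.35 -0.6 0 0 0; -0.1 0.85 -0.35 -0.6 0 0 0; -0.1 0 0 0 0 0 0'
python3 - <<'E'
from h import *
st(); Rt=lean(np.radians(103.4),40); z=Rt.as_matrix()[:,2]
g=np.array([.4975,.2652,.048])+.0188*z
plan(Rt,g-.09*z,g)
E
```

```text
time_s: 31.6
ee_pos: [0.5078, 0.2661, 0.1099]
eef_rot: [-3.141, 0.698, 1.805]
force: [0.4, 0.7, 0.4]
grip_width: 0.0424
grip_force: 0.0
31.6 jig mm [-169.9  322.   109.9] F jig [0.4 0.8 0.4] w 42.4 q [ 0.69  0.65  1.39 -0.62  1.48  0.64]
rot units tot [-0.005 -0.    -0.   ] rows>= 0.01
shift units tot [ 1.365 -0.34  -0.825]
shift units tot [0. 0. 3.]
```

```bash
python3 -m inch '-0.1 0.7 -0.17 -0.4 0 0 0; -0.1 0.665 -0.17 -0.425 0 0 0; -0.1 0 0 0 0 0 0'
python3 - <<'E'
from h import *
st(); Rt=lean(np.radians(103.4),40); z=Rt.as_matrix()[:,2]
g=np.array([.4975,.2652,.048])+.0188*z
plan(Rt,g)
c=camera("wrist"); cv2.imwrite("pics/w2.png",c["img"])
E
```

```text
time_s: 31.98
ee_pos: [0.4862, 0.3106, 0.1022]
eef_rot: [-3.14, 0.698, 1.806]
force: [0.0, -0.0, 0.0]
grip_width: 0.0419
grip_force: 0.0
31.98 jig mm [-195.2  364.4  102.2] F jig [ 0. -0.  0.] w 41.9 q [ 0.77  0.7   1.34 -0.59  1.52  0.69]
rot units tot [-0.005 -0.     0.004] rows>= 0.01
shift units tot [-0.033  0.017  3.012]
```

View pics/w2.png

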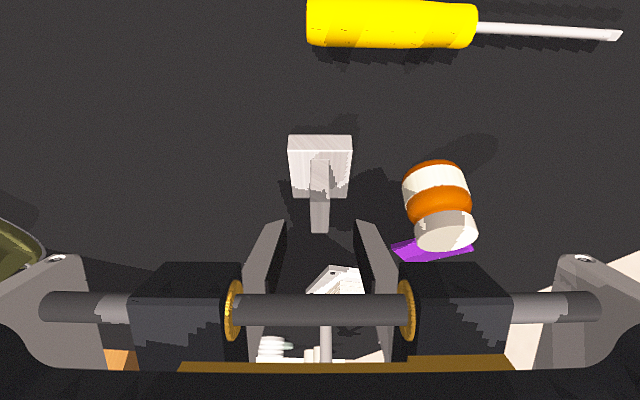

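The wrist view shows the fin (320,195) centred between the fingers (270 and 372), with the block square to them. Going in and closing.

```bash
python3 -m inch '-0.1 -0.01 0.005 0.8 0 0 0; -0.1 -0.01 0.005 0.8 0 0 0; -0.1 -0.01 0.005 0.8 0 0 0; -0.1 0 0 0.61 0 0 0; -0.1 0 0 0 0 0 0; -1 0 0 0 0 0 0; -1 0 0 0 0 0 0; -1 0 0 0 0 0 0; -1 0 0 0 0 0 0' 45
python3 - <<'E'
from h import *
st(); Rt=lean(np.radians(103.4),40); z=Rt.as_matrix()[:,2]
g=np.array([.4975,.2652,.048])+.0188*z
plan(Rt,g)
E
```

```text
time_s: 33.15
ee_pos: [0.5007, 0.2524, 0.0345]
eef_rot: [-3.141, 0.698, 1.803]
force: [-3.0, 1.9, 3.9]
grip_width: 0.0155
grip_force: 45.0
33.15 jig mm [-175.8  307.7   34.5] F jig [-3.1  1.6  3.9] w 15.5 q [ 0.68  0.73  1.46 -0.63  1.35  0.72]
rot units tot [-0.006 -0.002 -0.006] rows>= 0.01
shift units tot [ 0.047 -0.004 -0.001]
```

```bash
python3 -m inch '-1 -0.2 0 -0.24 0 0 0; -1 -0.5 0 -0.6 0 0 0; -1 -0.6 0 -0.72 0 0 0; -1 -0.6 0 -0.72 0 0 0; -1 0 0 0 0 0 0'
python3 - <<'E'
from h import *
st(); Rt=LX(40); z=Rt.as_matrix()[:,2]
T=lambda x,y,b: jig(x,y,b+48)+.0188*z
plan(Rt,T(-130,20,70),T(-130,0,58),T(0,0,55),T(0,0,42))
E
```

```text
time_s: 33.78
ee_pos: [0.5015, 0.2529, 0.1259]
eef_rot: [3.137, 0.696, 1.8]
force: [-1.0, 0.2, -7.0]
grip_width: 0.016
grip_force: 45.0
33.77 jig mm [-175.   308.3  125.9] F jig [-1.   0.1 -7. ] w 16.0 q [ 0.68  0.61  1.43 -0.62  1.48  0.63]
rot units tot [-4.594e+00  1.000e-03 -5.517e+00] rows>= 7.18
shift units tot [-0.981 -9.609  1.793]
shift units tot [ 0.257 -0.667  0.306]
shift units tot [-3.255  0.     2.862]
shift units tot [0.279 0.    0.332]
```

```bash
python3 -m inch '-1 0 0 0 -0.3 0 -0.36; -1 0 0 0 -0.51 0 -0.613; -1 0 0 0 -0.51 0 -0.613; -1 0 0 0 -0.51 0 -0.613; -1 0 0 0 -0.51 0 -0.613; -1 0 0 0 -0.51 0 -0.613; -1 0 0 0 -0.51 0 -0.613; -1 0 0 0 -0.51 0 -0.613; -1 0 0 0 -0.51 0 -0.613; -1 0 0 0 -0.21 0 -0.253'
python3 -m inch '-1 -0.05 -0.5 0.1 0 0 0; -1 -0.09 -0.9 0.168 0 0 0; -1 -0.09 -0.9 0.168 0 0 0; -1 -0.09 -0.9 0.168 0 0 0; -1 -0.09 -0.9 0.168 0 0 0; -1 -0.09 -0.9 0.168 0 0 0; -1 -0.09 -0.9 0.168 0 0 0; -1 -0.09 -0.9 0.168 0 0 0; -1 -0.09 -0.9 0.168 0 0 0; -1 0 0 0 0 0 0'
python3 - <<'E'
from h import *
st(); Rt=LX(40); z=Rt.as_matrix()[:,2]
T=lambda x,y,b: jig(x,y,b+48)+.0188*z
plan(Rt,T(-130,0,58),T(0,0,55),T(0,0,42))
E
```

```text
time_s: 35.02
ee_pos: [0.4998, 0.2513, 0.1221]
eef_rot: [-3.134, 0.693, 3.062]
force: [0.9, 0.6, -7.3]
grip_width: 0.016
grip_force: 45.0
time_s: 36.28
ee_pos: [0.5252, 0.0173, 0.1046]
eef_rot: [-3.135, 0.691, 3.056]
force: [0.1, 0.3, -7.5]
grip_width: 0.0156
grip_force: 45.0
36.27 jig mm [-131.2   75.5  104.6] F jig [ 0.1  0.3 -7.5] w 15.6 q [-0.01  0.11  2.19 -0.36  0.16 -1.16]
rot units tot [-0.035 -0.038  0.001] rows>= 0.05
shift units tot [-0.061 -2.518  0.618]
shift units tot [-3.255  0.     2.862]
shift units tot [0.279 0.    0.332]
```

```bash
python3 -m inch '-1 -0.01 -0.36 0.09 0 0 0; -1 -0.01 -0.36 0.09 0 0 0; -1 -0.01 -0.36 0.09 0 0 0; -1 -0.01 -0.36 0.09 0 0 0; -1 -0.01 -0.36 0.09 0 0 0; -1 -0.01 -0.36 0.09 0 0 0; -1 0 -0.36 0.08 0 0 0; -1 0 0 0 0 0 0; -1 0 0 0 0 0 0'
python3 - <<'E'
from h import *
st(); Rt=LX(40); z=Rt.as_matrix()[:,2]
T=lambda x,y,b: jig(x,y,b+48)+.0188*z
plan(Rt,T(-130,0,58),T(0,0,55),T(0,0,42))
c=camera("scene"); W=cloud(c); cv2.imwrite("pics/s3.png",c["img"][120:320,200:440].repeat(3,0).repeat(3,1))
Q=RJ.inv().apply((W-JO).reshape(-1,3)).reshape(W.shape)*1000
m=(Q[...,2]>112)&(Q[...,2]<130)&(abs(Q[...,0]+130)<60)&(abs(Q[...,1])<40); print("above",m.sum())
for lo,hi in((66,88),):
    m=(Q[...,2]>lo)&(Q[...,2]<hi)&(abs(Q[...,0]+130)<60)&(abs(Q[...,1])<45); P=Q[m]; print(m.sum(),P.min(0).round(1),P.max(0).round(1),cv2.minAreaRect(P[:,:2].astype(np.float32)))
E
```

```text
time_s: 37.4
ee_pos: [0.5324, -0.0566, 0.0925]
eef_rot: [-3.137, 0.693, 3.059]
force: [-0.2, 0.1, -6.6]
grip_width: 0.0159
grip_force: 45.0
37.4 jig mm [-117.7    2.5   92.5] F jig [-0.2  0.1 -6.6] w 15.9 q [-0.21  0.16  2.18  0.6   0.14 -2.27]
rot units tot [-0.016 -0.028  0.011] rows>= 0.03
shift units tot [ 0.024 -0.085  0.018]
shift units tot [-3.255  0.     2.862]
shift units tot [0.279 0.    0.332]
above 81
288 [-151.9  -26.5   66.3] [-93.8  29.1  87.7] ((-122.85626983642578, 1.3119049072265625), (55.60588836669922, 57.99739456176758), 89.88111114501953)
```

View pics/s3.png

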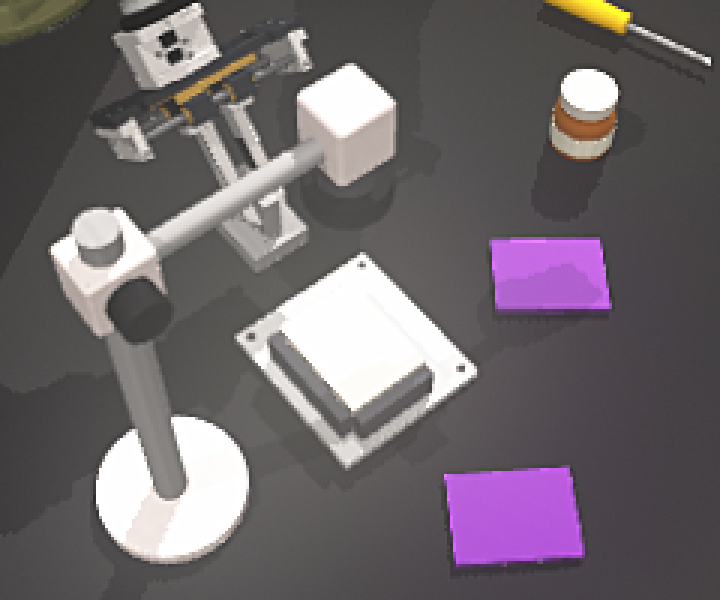

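The weight hangs upright at (265,235), just short of the jig, and the stack is square. Now moving in along jig +x.

```bash
python3 -m inch '-1 -0.2 -0.02 0.18 0 0 0; -1 -0.3 -0.02 0.265 0 0 0; -1 -0.3 0 0.265 0 0 0; -1 -0.3 0 0.265 0 0 0; -1 0 0 0 0 0 0'
python3 - <<'E'
from h import *
st(); Rt=LX(40); z=Rt.as_matrix()[:,2]
T=lambda x,y,b: jig(x,y,b+48)+.0188*z
plan(Rt,T(0,0,55),T(0,0,42))
E
```

```text
time_s: 38.08
ee_pos: [0.5773, -0.0621, 0.0913]
eef_rot: [-3.136, 0.694, 3.059]
force: [-0.3, -0.8, -6.4]
grip_width: 0.0156
grip_force: 45.0
38.08 jig mm [-72.5   0.9  91.3] F jig [-0.2 -0.8 -6.4] w 15.6 q [-0.2   0.25  2.07  0.49  0.15 -2.15]
rot units tot [-0.018 -0.022  0.014] rows>= 0.03
shift units tot [-2.103 -0.03   1.881]
shift units tot [0.279 0.    0.332]
```

```bash
python3 -m inch '-1 -0.3 0 0.268 0 0 0; -1 -0.3 0 0.268 0 0 0; -1 -0.3 0 0.268 0 0 0; -1 -0.3 0 0.268 0 0 0; -1 -0.3 0 0.268 0 0 0; -1 -0.3 0 0.268 0 0 0; -1 -0.3 0 0.268 0 0 0; -1 0 0 0 0 0 0'
python3 - <<'E'
from h import *
st(); Rt=LX(40); z=Rt.as_matrix()[:,2]
T=lambda x,y,b: jig(x,y,b+48)+.0188*z
plan(Rt,T(0,0,42))
W=cloud(camera("scene")); Q=RJ.inv().apply((W-JO).reshape(-1,3)).reshape(W.shape)*1000
m=(Q[...,2]>66)&(Q[...,2]<82)&(abs(Q[...,0])<60)&(abs(Q[...,1])<45); P=Q[m]; print(m.sum(),P.min(0).round(1),P.max(0).round(1))
E
```

```text
time_s: 39.08
ee_pos: [0.6613, -0.0694, 0.0883]
eef_rot: [-3.136, 0.694, 3.059]
force: [0.1, 0.1, -7.1]
grip_width: 0.0156
grip_force: 45.0
39.08 jig mm [11.8  0.8 88.3] F jig [ 0.1  0.1 -7.1] w 15.6 q [-0.18  0.41  1.84  0.3   0.2  -1.94]
rot units tot [-0.018 -0.022  0.014] rows>= 0.03
shift units tot [ 0.264 -0.027  0.332]
342 [-37.9 -28.1  66. ] [35.2 27.5 81.7]
```

```bash
python3 -m inch '-1 0.07 0 0.085 0 0 0; -1 0.07 0 0.085 0 0 0; -1 0.06 0 0.07 0 0 0; -1 0.022 0 0.026 0 0 0; -1 0 0 0 0 0 0'; python3 -c "
from h import *
st()"
```

```text
time_s: 39.75
ee_pos: [0.6607, -0.0694, 0.078]
eef_rot: [-3.136, 0.694, 3.059]
force: [0.0, 0.5, -7.0]
grip_width: 0.0159
grip_force: 45.0
39.75 jig mm [11.1  0.8 78. ] F jig [-0.   0.5 -7. ] w 15.9 q [-0.18  0.43  1.85  0.33  0.18 -1.98]
```

```bash
python3 -m inch '-1 0.021 0 0.026 0 0 0; -1 0.021 0 0.026 0 0 0; -1 0 0 0 0 0 0'; python3 -c "
from h import *
st()"
python3 -m inch '-1 0.011 0 0.013 0 0 0;  -1 0.011 0 0.013 0 0 0; -1 0 0 0 0 0 0'; python3 -c "
from h import *
st()"
```

```text
time_s: 40.12
ee_pos: [0.661, -0.0695, 0.0766]
eef_rot: [-3.136, 0.695, 3.059]
force: [0.2, 0.4, -3.0]
grip_width: 0.0159
grip_force: 45.0
40.12 jig mm [11.5  0.7 76.6] F jig [ 0.1  0.5 -3. ] w 15.9 q [-0.18  0.43  1.85  0.34  0.18 -1.99]
time_s: 40.5
ee_pos: [0.6614, -0.0696, 0.0765]
eef_rot: [-3.136, 0.697, 3.059]
force: [-5.8, 0.6, 5.2]
grip_width: 0.0158
grip_force: 45.0
40.5 jig mm [11.9  0.6 76.5] F jig [-5.8  0.1  5.2] w 15.8 q [-0.18  0.43  1.85  0.35  0.18 -1.99]
```

```bash
python3 -m inch '-1 -0.012 0 -0.015 0 0 0; -1 0 0 0 0 0 0; -0.45 0 0 0 0 0 0; -0.45 0 0 0 0 0 0; -0.45 0 0 0 0 0 0; -0.45 0 0 0 0 0 0' 3
python3 - <<'E'
from h import *
st()
W=cloud(camera("scene")); Q=RJ.inv().apply((W-JO).reshape(-1,3)).reshape(W.shape)*1000
m=(Q[...,2]>56)&(Q[...,2]<66)&(abs(Q[...,0])<60)&(abs(Q[...,1])<45); P=Q[m]; print(m.sum(),P.min(0).round(1),P.max(0).round(1))
E
```

```text
time_s: 41.25
ee_pos: [0.6606, -0.0694, 0.0755]
eef_rot: [-3.136, 0.694, 3.059]
force: [-0.6, 0.4, 0.1]
grip_width: 0.0259
grip_force: 0.0
41.25 jig mm [11.1  0.8 75.5] F jig [-0.6  0.3  0.1] w 25.9 q [-0.18  0.43  1.85  0.34  0.18 -1.99]
276 [-36.7 -28.2  56.1] [34.7 27.3 65.8]
```

```bash
python3 -m inch '-0.3 0 0 0 0 0 0; -0.3 0 0 -0.1 0 0 0; -0.3 0 0 -0.4 0 0 0; -0.3 0 0 -0.7 0 0 0; -0.3 0 0 -0.7 0 0 0; -0.3 0.3 0 -0.7 0 0 0; -0.3 0.5 0 -0.7 0 0 0; -0.3 0.5 0 -0.5 0 0 0; -0.3 0 0 0 0 0 0; -0.3 0 0 0 0 0 0'
python3 - <<'E'
from h import *
st()
c=camera("scene"); t=camera("top")
for c_,n in((c,"scene"),(t,"top")):
    W=cloud(c_); Q=RJ.inv().apply((W-JO).reshape(-1,3)).reshape(W.shape)*1000
    for lo,hi in((56,66),(98,112)):
        m=(Q[...,2]>lo)&(Q[...,2]<hi)&(abs(Q[...,0])<60)&(abs(Q[...,1])<45); P=Q[m]
        if len(P): print(n,m.sum(),P.min(0).round(1),P.max(0).round(1))
a=cv2.resize(c["img"][170:290,255:385],(600,554),interpolation=2); cv2.imwrite("pics/s4.png",a)
E
```

```text
time_s: 42.55
ee_pos: [0.5587, -0.0604, 0.1388]
eef_rot: [-3.136, 0.695, 3.059]
force: [-0.2, -0.1, -0.5]
grip_width: 0.0331
grip_force: 0.0
42.55 jig mm [-91.2   1.  138.8] F jig [-0.1 -0.1 -0.5] w 33.1 q [-0.21  0.12  2.08  0.3   0.26 -1.96]
scene 348 [-36.2 -28.2  56.1] [34.6 28.1 66. ]
scene 147 [-26.2  -8.6  98.2] [ 24.6   8.3 110.6]
top 318 [-38.6 -25.9  56.3] [31.6 29.4 65.9]
top 80 [-28.3  -5.1  99.9] [  6.2   9.7 111.1]
```

View pics/s4.png

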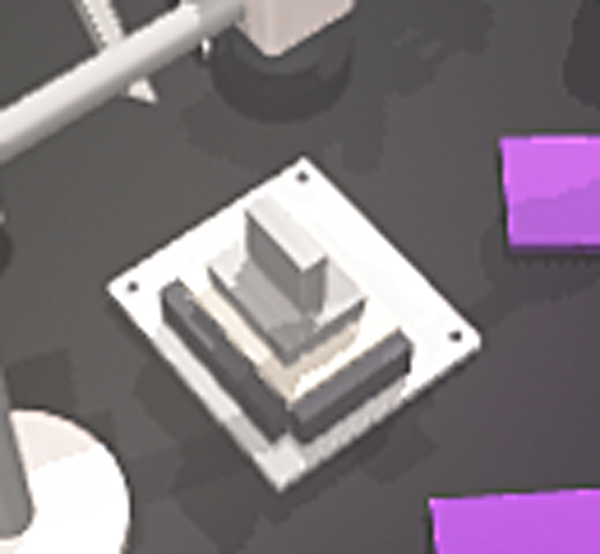

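The weight stands upright and centred on the stack at (290,270), and the plates meet both fences. The arm is clear, so I'm handing in.

```bash
python3 -c "
from h import *
print(ticket.hand_in())"
```

```text
the job is handed in; nothing more can be done
None
```

The job is handed in at about 43 s on the robot's clock: the four plates are pushed flush to both fences and the weight stands upright within about 2 mm of the middle, nothing bumped that I saw; no verdict was returned.

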